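# Load spacer rings onto the arbor of a sample-mould jig

## Robot

A 6-joint arm with a two-finger parallel gripper is mounted at the origin on the work surface. World frame = base frame: x ahead of the robot, y to its left, z up, the work surface at z = 0. Lengths are in m, angles in rad, forces in N, time in s.
With the tool pointing down it reaches from about 0.375 to 0.975 m from the base axis. Payload 3.8 kg.
Tool frame: the origin (TCP) lies on the front face of the gripper's body, between the roots of the fingers; the fingertips stand 64 mm ahead of it and the grasp point (between the pads) lies 45 mm ahead of it (ctrl.tcp_to_tips is the y of the fingertips in the tool frame, in m); y points along the fingers, x is the direction in which the jaws open and shut, and the axes are right-handed (so a half turn about y gives the same grasp; the last joint's range is limited). The gripper opens to 88 mm and grips with 3 to 60 N. Pads are 18 mm wide; open, the fingers measure 123 mm over their backs; the gripper's body (75 mm by 187 mm) begins 45 mm behind the grasp point.
Start: joints at [-1.363, 0.264, 1.604, -0, 1.274, -0.037], TCP at [0.164, -0.655, 0.303] pointing down, gripper open.
Joint ranges: [-2.63, 2.63], [-0.94, 2.18], [0.31, 2.57], [-1.31, 4.45], [0, 2.66], [-2.55, 2.55]. Speed limits (rad/s): [2.57, 2.57, 3.14, 3.14, 3.14, 3.14].

## Interface

Orientations are given as a unit quaternion [x, y, z, w].
In Python, from station import observe, get_image, order, ctrl gives the robot as it stands.
- The arm moves only by the tool send_rows, never from a script. Its argument "targets" is one flat list of numbers, 5 for each row, row after row: the shift along the tool's x, y, z in mm, then the turn about the tool's y in rad, then the opening, from 0 (shut) to 1 (fully open). In form: [tx, ty, tz, yaw, hand, tx, ty, tz, yaw, hand, ...]. A call has 1 to 10 rows; each row shifts and turns the commanded pose from where the row before left it, along the tool's axes as they then stand; what a row does not reach is not made up. A row lasts 1/8 s, in which the tool goes at most 62.5 mm and 10.7 degrees, less where a joint would pass 70% of its speed; a pose out of reach is approached as far as the arm can. A call is refused whole if a number of a shift passes 62.5 or a number of a turn 0.188, either way. A call with a gripper value outside its range is refused whole. The fingers move at their own pace and stop on an object; the grip force is fixed at half the most. Time passes only in rows, so rows that do not move let the fingers close. It gives the time, the measured TCP pose, the force and the opening at its end, in the units of the state.
- observe(): the state, without advancing time (a new reading comes with each control period).
- get_image(name): name is "side" or "top"; returns a dict with "color" (480x640x3 uint8, blue, green, red), "vertical_fov" (degrees; the focal length in pixels is half the picture's height over the tangent of half this angle, whatever the lens; pixels are square), "cx", "cy" (the principal point, pixels), "origin" and "attitude" of the camera in the world. Camera axes: x right, y down, z forward; pixel columns grow to the right and rows downward; lengths in m; the calibration is good to about 2 mm. A picture is of the moment at which its call begins. There is no depth.
- order.finish_job(): hands the job in, once; it reports no verdict.
The state is a dict: "time_s": time; "joint_pos": joint angles; "joint_vel": joint speeds; "joint_efforts": joint torques, N m; "tool_pos": TCP position; "ee_rot": TCP orientation; "force": force on the tool from outside, world axes, zero at the start; "ft_torque": the same for the moment, N m; "finger_gap": opening from 0.0 (shut) to 1.0 (fully open).
Only numpy, scipy, OpenCV 4.12 (cv2) and the standard library are available. Lean on these libraries where they do the work, as an engineer would, in place of code of your own. Each camera call takes 0.05 s, during which the arm holds its last target. There are 200 camera calls.

## Task

Load the three steel spacer rings lying on the jig's deck onto the arbor in its well: the thickest first, then the medium one, the thinnest last, each lying flat on the one below so that the finished stack is flush with the deck. No need to pick them up: a ring pushed across the deck into the corner of the V-shaped fence drops over the arbor by itself. Leave the sample tin and the little jar on the deck where they stand.

Things in the scene. Friction and masses are not known exactly. Their poses are not given: they have to be found in the camera images.
- jig: fixed aluminium loading jig, a block 250 mm (x) by 280 mm (y) by 44 mm high; origin at the centre of its underside on the bench, x towards the fence. Its flat top is the deck, 44 mm above the bench, without rims. The rings lie on the -x part of the deck, roughly in a row along y, about 90 mm apart, in any order
- well (a point): mouth of the round well, on the arbor's axis at deck height, 75 mm along the jig's +x from its centre; axes as the jig's. Well 62 mm in diameter, 37 mm deep (the three rings together are 37 mm thick). In its middle stands the fixed steel arbor, 18 mm in diameter, its tapered tip level with the deck: a ring slides over the tip and drops once centred within about 3 mm
- fence (a point): inner corner of the fixed V fence on the deck beyond the well, 42 mm along the jig's +x from the arbor's axis, at deck height. Two steel walls 18 mm high, 8 mm thick, at 90 degrees, open towards the rings (-x) and reach about 40 mm to either side. A ring pushed against both walls is at most about 2 mm past the arbor's axis
- thick (a point): centre (half-way up) of the thickest of three loose plain steel spacer rings, 56 mm outside diameter, 24 mm bore, 18 mm thick; it starts lying flat on the jig's deck; z is the ring's axis. About 0.29 kg, give or take a third
- medium (a point): centre (half-way up) of the middle of three loose plain steel spacer rings, 56 mm outside diameter, 24 mm bore, 12 mm thick; it starts lying flat on the jig's deck; z is the ring's axis. About 0.19 kg, give or take a third
- thin (a point): centre (half-way up) of the thinnest of three loose plain steel spacer rings, 56 mm outside diameter, 24 mm bore, 7 mm thick; it starts lying flat on the jig's deck; z is the ring's axis. About 0.11 kg, give or take a third
- tin_mid (a point): centre of an open aluminium sample tin, 54 mm in diameter, 18 mm high, standing loose on the far (+x), -y corner of the deck; to be left alone
- jar_mid (a point): centre of a small white screw-top jar, 38 mm in diameter, 45 mm high, standing loose on the far (+x), +y corner of the deck; to be left alone
There are look-alikes about, which are no part of the job. What is shaped like the part that bears thick but black or purple is not meant. What is shaped like the part that bears thin but red is not meant.

How it is judged:
On the way, in this order (a step that is already met when the one before it is completed fails the run):
1. the thickest ring lies flat on the floor of the well, around the arbor (horizontal distance between thick and well below 0.006 m and z of thick in the frame of well between -0.031 and -0.025 m and angle between the z axis of thick and the z axis of well, either way round below 0.12 rad), for 0.2 s.
2. the medium ring lies flat on the thickest, around the arbor (horizontal distance between medium and well below 0.006 m and z of medium in the frame of well between -0.016 and -0.01 m and angle between the z axis of medium and the z axis of well, either way round below 0.12 rad), for 0.2 s.
3. the thinnest ring lies flat on top, around the arbor, flush with the deck (horizontal distance between thin and well below 0.006 m and z of thin in the frame of well between -0.0065 and -0.0005 m and angle between the z axis of thin and the z axis of well, either way round below 0.12 rad), for 0.2 s.
At the end, for the whole second after the job is handed in: all three rings are in the well around the arbor, thickest at the bottom, medium in the middle, thinnest on top flush with the deck, each within 3 mm of its proper height, within 6 mm of the arbor's axis, level within 0.12 rad and at rest; tin and jar within 30 mm of where they stood (all of step 1 and all of step 2 and all of step 3 and linear speed of each of thick_ring, medium_ring, thin_ring below 0.02 m/s and not (distance of tin_mid from where it was at the start of the episode above 0.03 m) and not (distance of jar_mid from where it was at the start of the episode above 0.03 m)); the robot touches nothing.
It fails at once if the sample tin on the deck was shifted more than 30 mm (distance of tin_mid from where it was at the start of the episode above 0.03 m).
It fails at once if the jar on the deck was shifted more than 30 mm (distance of jar_mid from where it was at the start of the episode above 0.03 m).
It also fails if it takes over 54 s, if anything falls off the work surface, if the arm or the gripper's body presses on something with over 40 N, if the wrist force passes 120 N, or if a joint passes its speed limit or range.

## Working session

There is one attempt and no reset: what is moved stays moved. The work goes in short steps, Python scripts to look and compute and a tool call to move; the robot and the scene stay as the last step left them, time stands still between calls to the robot, and variables do not carry over. Pictures are saved under pics/ and viewed, about 8 in all and at most 12, crops included, and the job is handed in when it is done.

Besides the shell and the picture viewer there is one more tool, called after "Emit:" as name(argument=value, ...) on one line, values as JSON. send_rows: Moves the arm, as the interface text tells. Its arguments: {"type":"object","properties":{"targets":{"type":"array","items":{"type":"number"}}},"required":["targets"]}

```bash
mkdir -p pics; ls; python3 - <<'E'
from station import observe,get_image,ctrl
import cv2,pickle
s=observe();print(s,ctrl.tcp_to_tips)
d={}
for n in("top","side"):
    i=get_image(n);d[n]=i;cv2.imwrite(f"pics/{n}0.png",i["color"]);print({k:v for k,v in i.items() if k!="color"})
pickle.dump(d,open("c0.pkl","wb"))
E
```

```text
pics
{'time_s': 0.0, 'joint_pos': array([-1.36287720e+00,  2.64752176e-01,  1.60536216e+00,  8.49126068e-07,
        1.27368043e+00, -3.69422255e-02]), 'joint_vel': array([-0.00144647,  0.00072431,  0.00074515, -0.0015977 , -0.00124272,
       -0.00136971]), 'joint_efforts': array([ 4.63628548e-04, -5.02105272e+01, -3.56874704e+01,  7.28092692e-02,
        2.94178782e-02, -1.74281540e-04]), 'tool_pos': array([ 0.16348966, -0.6543236 ,  0.30139489]), 'ee_rot': array([-0.55681776,  0.43578998, -0.4345993 ,  0.55782122]), 'force': array([-1.04891618,  0.44703478,  0.15602839]), 'ft_torque': array([ 0.02564207, -0.0063134 ,  0.03803369]), 'finger_gap': 0.9978324065307985} 0.064
{'vertical_fov': 57.96732085824017, 'cx': 316.7142738207465, 'cy': 239.63986613387064, 'origin': array([0.42069869, 0.03354481, 0.70844676]), 'attitude': array([-0.69509798,  0.71359644, -0.06203216,  0.06140791])}
{'vertical_fov': 48.492609157710234, 'cx': 321.82619021124964, 'cy': 243.90937323839918, 'origin': array([ 0.32790009, -0.54630327,  0.58410257]), 'attitude': array([ 0.89797392, -0.14681426,  0.06471915, -0.40975584])}
```

View pics/top0.png

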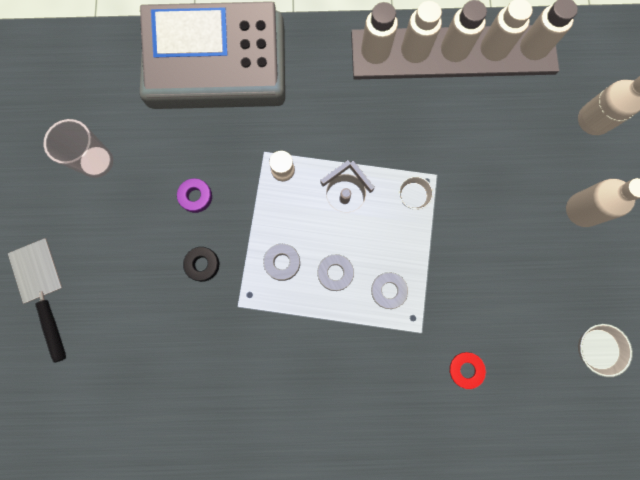

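View pics/side0.png

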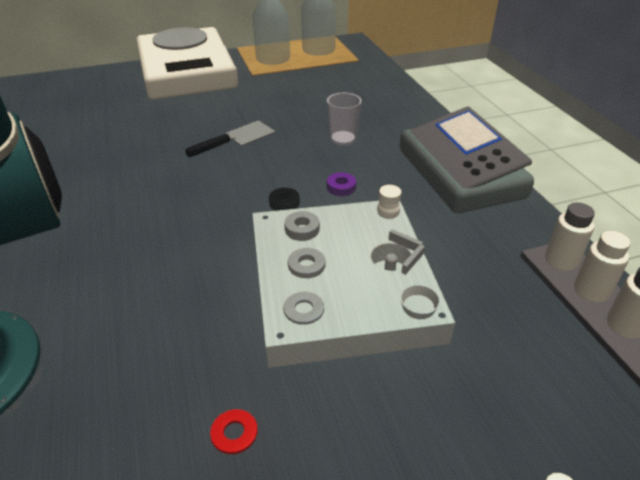

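Three candidate rings are on the deck in the top image, at (282,262), (336,272) and (390,291). In the side view they are at (302,224), (306,262) and (304,307), and look thick, medium and thin in that order. The black, purple and red look-alikes lie off the jig. I'll confirm thicknesses in an enlarged crop and measure.

```bash
cat > h.py <<'E'
import numpy as np,cv2
from scipy.spatial.transform import Rotation as R
def fr(i): return 240/np.tan(np.radians(i["vertical_fov"]/2))
def ray(i,u,v,z):
    d=R.from_quat(i["attitude"]).apply([(u-i["cx"])/fr(i),(v-i["cy"])/fr(i),1.]); o=i["origin"]
    return o+d*(z-o[2])/d[2]
def proj(i,P):
    c=R.from_quat(i["attitude"]).inv().apply(np.atleast_2d(P)-i["origin"])
    return c[:,:2]/c[:,2:]*fr(i)+[i["cx"],i["cy"]]
E
python3 - <<'E'
from h import *
import pickle
d=pickle.load(open("c0.pkl","rb"));t=d["top"];s=d["side"]
cv2.imwrite("pics/crop1.png",np.hstack([cv2.resize(s["color"][195:335,245:355],None,fx=4,fy=4,interpolation=2),cv2.resize(t["color"][150:290,300:380],None,fx=4,fy=4,interpolation=2)]))
for n,u,v in(("NL",264,153),("NR",437,176),("FR",422,332),("FL",239,307)): print(n,ray(t,u,v,.044).round(4))
for n,u,v in(("NR",452,322),("FR",269,345),("FL",253,210),("NL",405,204)): print("side",n,ray(s,u,v,.044).round(4))
for n,u,v,z in(("thick",282,262,.062),("med",336,272,.056),("thin",390,291,.051),("tip",345,195,.044),("corner",350,163,.062)): print(n,ray(t,u,v,z).round(4))
for n,u,v,z in(("thick",302,221,.062),("med",306,259,.056),("thin",304,306,.051),("tip",391,258,.044)): print("side",n,ray(s,u,v,z).round(4))
E
```

```text
NL [0.6823 0.1128 0.044 ]
NR [ 0.6362 -0.1635  0.044 ]
FR [ 0.3932 -0.1228  0.044 ]
FL [0.4375 0.1519 0.044 ]
side NR [ 0.6357 -0.1603  0.044 ]
side FR [ 0.3973 -0.1199  0.044 ]
side FL [0.4412 0.1628 0.044 ]
side NL [0.6884 0.0965 0.044 ]
thick [0.5021 0.0845 0.062 ]
med [0.4856 0.0036 0.056 ]
thin [ 0.4552 -0.0771  0.051 ]
tip [ 0.6087 -0.0153  0.044 ]
corner [ 0.6551 -0.0237  0.062 ]
side thick [0.5041 0.0865 0.062 ]
side med [0.4858 0.0065 0.056 ]
side thin [ 0.4571 -0.0767  0.051 ]
side tip [ 0.6107 -0.0197  0.044 ]
```

View pics/crop1.png

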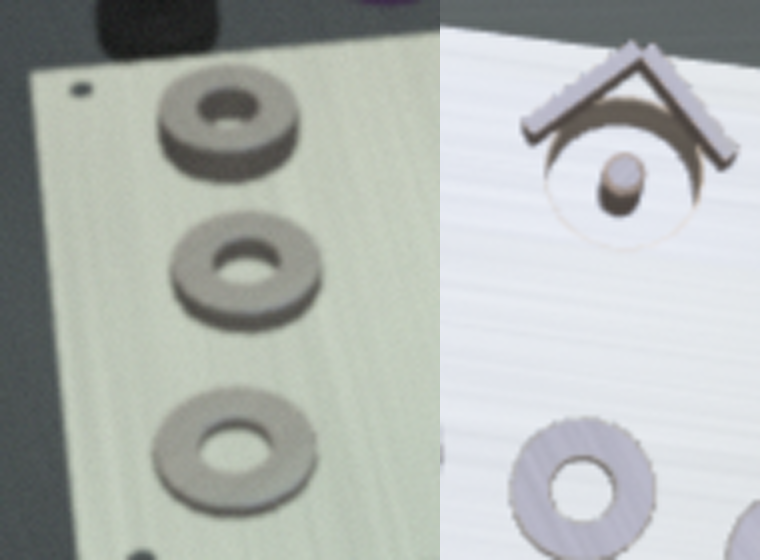

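Confirmed: the side crop shows thick at the top (302,224), then medium, then thin nearest the camera, all grey steel and on the deck. I'll grip and drag the thick ring to the centre line, then push each ring in with the two half-open fingers as a cradle.

```bash
cat >> h.py <<'E'
A=-0.163; W=np.array([.6115,-.0176]); X=np.array([np.cos(A),np.sin(A)]); Y=np.array([-np.sin(A),np.cos(A)])
def jig(p): p=np.asarray(p)[:2]-W; return np.array([p@X,p@Y])*1000
def st():
    from station import observe
    s=observe(); r=R.from_quat(s["ee_rot"]); a=r.as_matrix(); tip=s["tool_pos"]+.064*a[:,1]
    print("t %.2f tip jig"%s["time_s"],jig(tip).round(1),"h %.1f"%((tip[2]-.044)*1e3),"gap %.1f"%(88*s["finger_gap"]),"F",s["force"].round(1),
     "toolx.jig",np.round([a[:2,0]@X,a[:2,0]@Y],3),"toolz.jig",np.round([a[:2,2]@X,a[:2,2]@Y],3),"tilt",a[2].round(3),"j6 %.2f"%s["joint_pos"][5])
    return s,a,tip
def go(x,y,h):
    s,a,tip=st(); g=W+X*x/1e3+Y*y/1e3; print("delta tool mm",(a.T@(np.r_[g,.044+h/1e3]-tip)*1e3).round(1))
E
python3 -c "
from h import *
print(jig([.503,.0855]),jig([.4857,.005]),jig([.456,-.077]))
go(-124,84,100)"
```

```text
[-123.79280236   84.12610822] [-127.80001595    1.88571523] [-143.7994474   -83.84705677]
t 0.10 tip jig [-338.8 -700.9] h 193.5 gap 88.0 F [-0.2  0.4 -0.1] toolx.jig [ 0.397 -0.918] toolz.jig [0.918 0.397] tilt [-0.002 -1.     0.   ] j6 -0.04
delta tool mm [-635.2   94.9  508.4]
```

Emit:
send_rows(targets=[-30,0,24,0,0.8,-45,0,36,0,0.8,-45,0,36,0,0.8,-45,0,36,0,0.8,-45,0,36,0,0.8,-45,0,36,0,0.8,-45,0,36,0,0.8,-45,0,36,0,0.8,-45,0,36,0,0.8,-45,0,36,0,0.8])

```text
time_s: 1.35
tool_pos: [0.396, -0.1467, 0.3025]
ee_rot: [-0.557, 0.435, -0.435, 0.557]
force: [0.1, -0.8, -0.1]
finger_gap: 0.797
```

Emit:
send_rows(targets=[-45,15,36,0,0.8,-45,15,36,0,0.8,-45,15,36,0,0.8,-45,15,36,0,0.8,0,0,0,0.136,0.8,0,0,0,0.136,0.8,0,0,0,0.136,0.8,0,0,0,0,0.8])

```text
time_s: 2.35
tool_pos: [0.4915, 0.0611, 0.2422]
ee_rot: [-0.458, 0.539, -0.539, 0.458]
force: [-0.6, -0.5, -0.8]
finger_gap: 0.805
```

```bash
python3 -c "
from h import *
go(-124,84,40)"
```

```text
t 2.35 tip jig [-131.2   58.2] h 134.2 gap 70.9 F [-0.6 -0.5 -0.8] toolx.jig [ 0.001 -1.   ] toolz.jig [1.    0.001] tilt [ 0.    -1.    -0.001] j6 1.81
delta tool mm [-25.8  94.2   7.3]
```

Emit:
send_rows(targets=[-26,0,7,0,0.8,0,50,0,0,0.8,0,44,0,0,0.8,0,0,0,0,0.8])

```text
time_s: 2.85
tool_pos: [0.4996, 0.0851, 0.145]
ee_rot: [-0.461, 0.54, -0.537, 0.455]
force: [0.0, 0.3, -0.4]
finger_gap: 0.798
```

```bash
python3 -c "
from h import *
from station import get_image
go(-124,84,5)
i=get_image('side');cv2.imwrite('pics/s1.png',cv2.resize(i['color'][120:360,180:480],None,fx=2.6,fy=2.5))"
```

```text
t 2.85 tip jig [-127.6   83. ] h 37.0 gap 70.2 F [ 0.   0.3 -0.4] toolx.jig [ 0.002 -1.   ] toolz.jig [1.    0.002] tilt [ 0.003 -1.    -0.009] j6 1.85
delta tool mm [-1.1 32.   3.9]
```

View pics/s1.png

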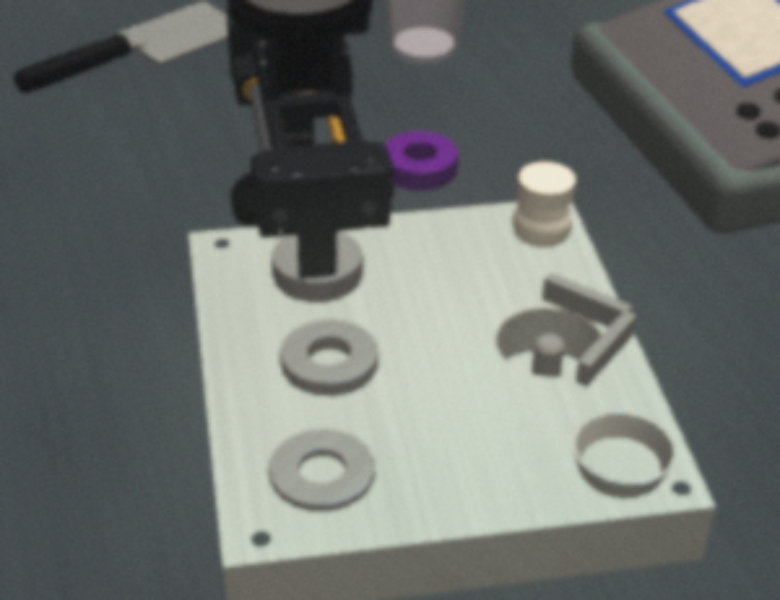

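The near finger (crop ~315,255) stands over the medium-facing side of the thick ring, as it should when the fingers straddle it. Lowering and gripping.

Emit:
send_rows(targets=[0,15,2,0,0.8,0,15,0,0,0.8,0,0,0,0,0.8,0,0,0,0,0.8])

```text
time_s: 3.4
tool_pos: [0.5051, 0.0852, 0.1189]
ee_rot: [0.458, -0.539, 0.539, -0.458]
force: [-0.1, -0.1, 0.1]
finger_gap: 0.797
```

Emit:
send_rows(targets=[0,0,0,0,0.55,0,0,0,0,0.55,0,0,0,0,0.55,0,0,0,0,0.55,0,0,0,0,0.55])

```text
time_s: 4.03
tool_pos: [0.5053, 0.0853, 0.1192]
ee_rot: [0.457, -0.539, 0.539, -0.458]
force: [-0.1, 1.3, 3.7]
finger_gap: 0.614
```

```bash
python3 -c "
from h import *
go(-50,0,5)"
```

```text
t 4.03 tip jig [-121.4   84.4] h 11.2 gap 54.0 F [-0.1  1.3  3.7] toolx.jig [-0. -1.] toolz.jig [ 1. -0.] tilt [-0.    -1.     0.001] j6 1.85
delta tool mm [84.4  6.2 71.4]
```

Emit:
send_rows(targets=[0,0,12,0,0.55,0,0,20,0,0.55,0,0,20,0,0.55,0,0,18,0,0.55,20,0,0,0,0.55,20,0,0,0,0.55,20,0,0,0,0.55,15,0,0,0,0.55,9,0,0,0,0.55,0,0,0,0,0.55])

```text
time_s: 5.28
tool_pos: [0.5598, -0.0112, 0.1192]
ee_rot: [0.457, -0.539, 0.54, -0.457]
force: [-0.2, -1.1, 5.9]
finger_gap: 0.613
```

```bash
python3 -c "
from h import *
from station import get_image
go(-50,0,5)
i=get_image('side');cv2.imwrite('pics/s2.png',cv2.resize(i['color'][120:360,180:480],None,fx=2.6,fy=2.5))"
```

```text
t 5.28 tip jig [-52.   -2.1] h 11.2 gap 53.9 F [-0.2 -1.1  5.9] toolx.jig [-0.002 -1.   ] toolz.jig [ 1.    -0.002] tilt [ 0.001 -1.     0.001] j6 1.67
delta tool mm [-2.1  6.2  2. ]
```

View pics/s2.png

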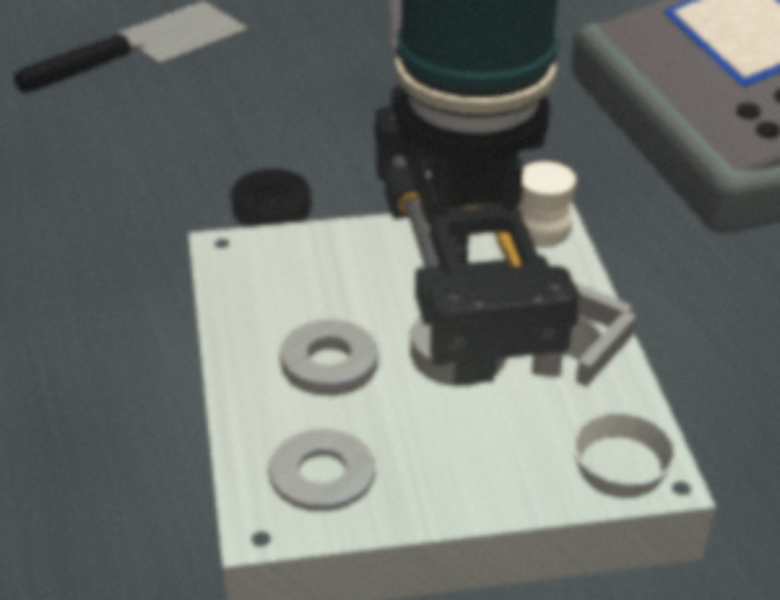

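The ring is held between the jaws just short of the well (crop ~455,345). Opening, then retracting behind it and narrowing to a 40 mm cradle.

Emit:
send_rows(targets=[0,0,0,0,0.8,0,0,0,0,0.8,0,0,0,0,0.8,-2,0,-13,0,0.8,0,0,-13,0,0.8,0,5,-12,0,0.8,0,0,0,0,0.45,0,0,0,0,0.45,0,0,0,0,0.45,0,0,0,0,0.45])

```text
time_s: 6.58
tool_pos: [0.5237, -0.001, 0.1139]
ee_rot: [0.457, -0.539, 0.539, -0.458]
force: [1.0, 0.2, -0.0]
finger_gap: 0.452
```

```bash
python3 -c "
from h import *
go(-28,0,5)"
```

```text
t 6.58 tip jig [-89.3   2.2] h 5.9 gap 39.8 F [ 1.   0.2 -0. ] toolx.jig [-0. -1.] toolz.jig [ 1. -0.] tilt [-0.    -1.     0.001] j6 1.68
delta tool mm [ 2.2  0.9 61.3]
```

Emit:
send_rows(targets=[2,0,6,0,0.45,0,0,8,0,0.45,0,0,8,0,0.45,0,0,8,0,0.45,0,0,7,0,0.45,0,0,6,0,0.45,0,0,5,0,0.45,0,0,4,0,0.45,0,0,3,0,0.45,0,0,3,0,0.45])

```text
time_s: 7.82
tool_pos: [0.5803, -0.0123, 0.1137]
ee_rot: [0.458, -0.539, 0.539, -0.458]
force: [-0.6, 0.8, -0.7]
finger_gap: 0.448
```

Emit:
send_rows(targets=[0,0,2,0,0.45,0,0,0,0,0.45,0,0,0,0,0.45])

```text
time_s: 8.2
tool_pos: [0.5823, -0.0126, 0.1139]
ee_rot: [0.457, -0.539, 0.539, -0.458]
force: [0.0, -0.1, 0.0]
finger_gap: 0.448
```

```bash
python3 -c "
from h import *
from station import get_image
go(-28,0,5)
i=get_image('side');cv2.imwrite('pics/s3.png',cv2.resize(i['color'][180:340,260:460],None,fx=4,fy=3.75))"
```

```text
t 8.20 tip jig [-29.6   0.2] h 5.9 gap 39.5 F [ 0.  -0.1  0. ] toolx.jig [-0. -1.] toolz.jig [ 1. -0.] tilt [-0.    -1.     0.001] j6 1.67
delta tool mm [0.2 0.9 1.6]
```

View pics/s3.png

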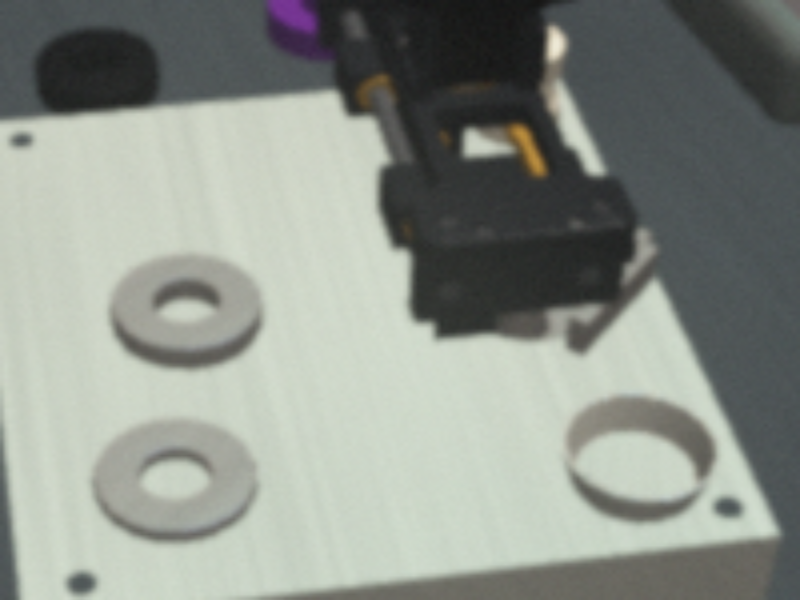

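The well is hidden behind the gripper (crop ~500,320), so I'll push a little further, gently, and watch the force.

Emit:
send_rows(targets=[0,0,1,0,0.45,0,0,1,0,0.45,0,0,1,0,0.45,0,0,1,0,0.45,0,0,0,0,0.45])

```text
time_s: 8.88
tool_pos: [0.5862, -0.0133, 0.1137]
ee_rot: [0.458, -0.539, 0.539, -0.458]
force: [0.0, 0.1, 0.6]
finger_gap: 0.45
```

Emit:
send_rows(targets=[0,0,-20,0,0.45,0,-50,-40,0,0.45,0,-60,0,0,0.45,0,0,-50,0,0.45,0,0,-50,0,0.45,0,0,0,0,0.45])

```text
time_s: 9.62
tool_pos: [0.4256, 0.013, 0.2216]
ee_rot: [-0.458, 0.54, -0.538, 0.457]
force: [-0.1, -1.3, 0.3]
finger_gap: 0.449
```

```bash
python3 -c "
from h import *
from station import get_image
go(-28,0,5)
i=get_image('side')['color'];j=get_image('top')['color']
cv2.imwrite('pics/s4.png',np.hstack([cv2.resize(i[200:340,260:460],(500,350)),cv2.resize(j[140:280,290:410],(300,350))]))"
```

```text
t 9.62 tip jig [-188.6    0. ] h 113.6 gap 39.5 F [-0.1 -1.3  0.3] toolx.jig [ 0. -1.] toolz.jig [1. 0.] tilt [ 0.    -1.    -0.002] j6 1.71
delta tool mm [1.000e-01 1.082e+02 1.608e+02]
```

View pics/s4.png

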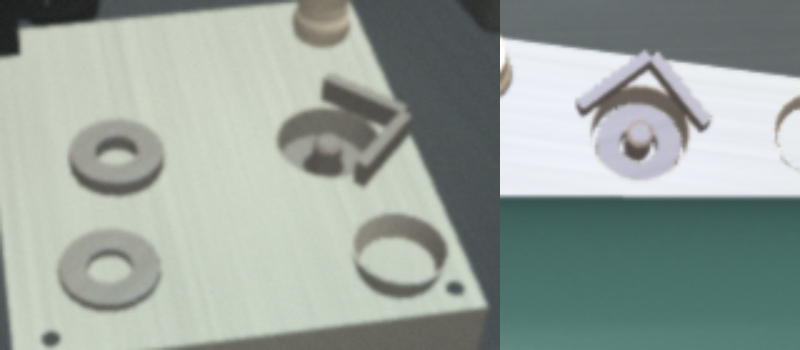

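The thick ring sits deep in the well around the arbor (crop: side ~330,150, top ~640,140). Next is the medium ring.

Emit:
send_rows(targets=[-2,30,20,0,0.45,0,35,0,0,0.45,0,25,0,0,0.45,0,12,0,0,0.45,0,7,0,0,0.45,0,0,0,0,0.45])

```text
time_s: 10.48
tool_pos: [0.4498, 0.0112, 0.1137]
ee_rot: [0.458, -0.539, 0.539, -0.458]
force: [-1.6, 0.2, 0.4]
finger_gap: 0.451
```

```bash
python3 -c "
from h import *
go(-25,0,4)"
```

```text
t 10.47 tip jig [-164.2    2.2] h 5.7 gap 39.7 F [-1.6  0.2  0.4] toolx.jig [-0. -1.] toolz.jig [ 1. -0.] tilt [-0. -1.  0.] j6 1.70
delta tool mm [  2.2   1.7 139.2]
```

Emit:
send_rows(targets=[0,2,6,0,0.45,0,0,6,0,0.45,0,0,10,0,0.45,0.5,0,12,0,0.45,0.5,0,12,0,0.45,0.5,0,12,0,0.45,0.5,0,12,0,0.45,0,0,12,0,0.45,0,0,12,0,0.45,0,0,10,0,0.45])

```text
time_s: 11.72
tool_pos: [0.5524, -0.0077, 0.1115]
ee_rot: [0.458, -0.539, 0.539, -0.458]
force: [-3.0, 0.4, 2.3]
finger_gap: 0.448
```

Emit:
send_rows(targets=[0,0,8,0,0.45,0,0,7,0,0.45,0,0,6,0,0.45,0,0,5,0,0.45,0,0,3,0,0.45,0,0,2,0,0.45,0,0,1,0,0.45,0,0,1,0,0.45,0,0,1,0,0.45,0,0,1,0,0.45])

```text
time_s: 12.98
tool_pos: [0.5861, -0.0133, 0.1115]
ee_rot: [0.458, -0.539, 0.539, -0.458]
force: [0.3, -0.6, -0.1]
finger_gap: 0.451
```

```bash
python3 -c "
from h import *
go(-25,0,4)"
```

```text
t 12.97 tip jig [-25.7   0.2] h 3.5 gap 39.7 F [ 0.3 -0.6 -0.1] toolx.jig [-0. -1.] toolz.jig [ 1. -0.] tilt [-0. -1.  0.] j6 1.67
delta tool mm [ 0.2 -0.5  0.7]
```

Emit:
send_rows(targets=[0,0,-20,0,0.45,0,-40,-30,0,0.8,0,-20,-50,0,0.8,42,0,-18,0,0.8,42,0,0,0,0.8,0,0,0,0,0.8])

```text
time_s: 13.72
tool_pos: [0.4555, -0.0787, 0.172]
ee_rot: [0.457, -0.539, 0.54, -0.457]
force: [0.9, -0.5, 0.5]
finger_gap: 0.802
```

```bash
python3 -c "
from h import *
from station import get_image
go(-144,-84,3)
i=get_image('side')['color'];j=get_image('top')['color']
cv2.imwrite('pics/s5.png',np.hstack([cv2.resize(i[200:340,260:460],(500,350)),cv2.resize(j[140:280,290:410],(300,350))]))"
```

```text
t 13.72 tip jig [-143.9  -85.6] h 64.0 gap 70.6 F [ 0.9 -0.5  0.5] toolx.jig [-0.003 -1.   ] toolz.jig [ 1.    -0.003] tilt [ 0.    -1.     0.001] j6 1.51
delta tool mm [-1.7 61.  -0.2]
```

View pics/s5.png

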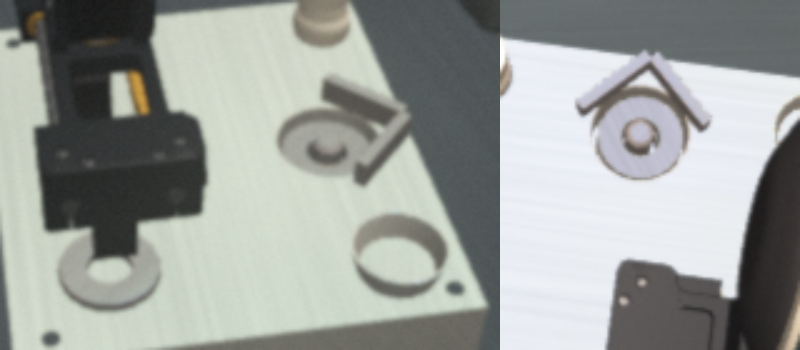

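The medium ring lies in the well on the thick one (crop: side ~330,145, top ~640,132) with the arbor showing through. Lowering over the thin ring.

Emit:
send_rows(targets=[-1.5,25,0,0,0.8,0,20,0,0,0.8,0,10,0,0,0.8,0,5,0,0,0.8,0,0,0,0,0.8,0,0,0,0,0.8])

```text
time_s: 14.58
tool_pos: [0.4568, -0.0755, 0.1122]
ee_rot: [0.457, -0.539, 0.539, -0.458]
force: [0.5, 0.2, -0.0]
finger_gap: 0.802
```

Emit:
send_rows(targets=[0,0,0,0,0.55,0,0,0,0,0.55,0,0,0,0,0.55,0,0,0,0,0.55,0,0,0,0,0.55])

```text
time_s: 15.2
tool_pos: [0.4565, -0.0756, 0.1119]
ee_rot: [0.457, -0.539, 0.539, -0.458]
force: [0.1, -0.5, 5.6]
finger_gap: 0.613
```

```bash
python3 -c "
from h import *
go(-55,0,3)"
```

```text
t 15.20 tip jig [-143.5  -82.4] h 3.9 gap 54.0 F [ 0.1 -0.5  5.6] toolx.jig [-0. -1.] toolz.jig [ 1. -0.] tilt [ 0.    -1.     0.001] j6 1.52
delta tool mm [-82.4   1.   88.4]
```

Emit:
send_rows(targets=[-10,0,10,0,0.55,-16,0,17,0,0.55,-16,0,17,0,0.55,-16,0,17,0,0.55,-14,0,16,0,0.55,-10,0,11,0,0.55,0,0,0,0,0.55,0,0,0,0,0.8,0,0,0,0,0.8,0,0,0,0,0.8])

```text
time_s: 16.45
tool_pos: [0.5554, -0.0091, 0.1109]
ee_rot: [-0.458, 0.54, -0.539, 0.457]
force: [1.0, -0.1, -0.0]
finger_gap: 0.798
```

Emit:
send_rows(targets=[0,0,-13,0,0.8,0,0,-15,0,0.8,0,0.5,-12,0,0.8,0,0,0,0,0.45,0,0,0,0,0.45,0,0,0,0,0.45,0,0,0,0,0.45])

```text
time_s: 17.32
tool_pos: [0.5173, -0.0024, 0.1111]
ee_rot: [0.457, -0.539, 0.539, -0.458]
force: [-0.0, -0.5, 0.1]
finger_gap: 0.45
```

```bash
python3 -c "
from h import *
from station import get_image
go(-25,0,3)
i=get_image('side')['color'];j=get_image('top')['color']
cv2.imwrite('pics/s6.png',np.hstack([cv2.resize(i[200:340,260:460],(500,350)),cv2.resize(j[140:280,290:410],(300,350))]))"
```

```text
t 17.32 tip jig [-95.4  -0.3] h 3.1 gap 39.6 F [-0.  -0.5  0.1] toolx.jig [-0. -1.] toolz.jig [ 1. -0.] tilt [-0. -1.  0.] j6 1.68
delta tool mm [-0.3  0.2 70.4]
```

View pics/s6.png

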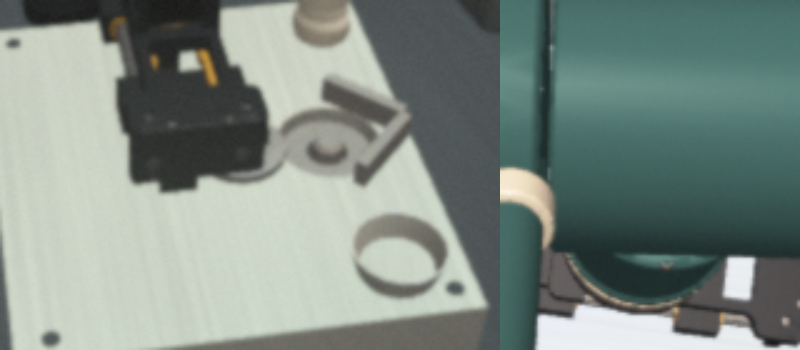

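The thin ring lies flat just short of the well (side crop ~245,165), with the fingers behind it. Pushing it in now.

Emit:
send_rows(targets=[0,0,7,0,0.45,0,0,9,0,0.45,0,0,9,0,0.45,0,0,9,0,0.45,0,0,8,0,0.45,0,0,7,0,0.45,0,0,6,0,0.45,0,0,5,0,0.45,0,0,3,0,0.45,0,0,2,0,0.45])

```text
time_s: 18.68
tool_pos: [0.5811, -0.0129, 0.111]
ee_rot: [0.458, -0.539, 0.539, -0.458]
force: [0.4, 0.7, -0.1]
finger_gap: 0.448
```

Emit:
send_rows(targets=[0,0,1,0,0.45,0,0,1,0,0.45,0,0,1,0,0.45,0,0,1,0,0.45,0,0,1,0,0.45,0,0,0,0,0.45])

```text
time_s: 19.42
tool_pos: [0.586, -0.0138, 0.111]
ee_rot: [0.458, -0.539, 0.539, -0.458]
force: [-0.5, -0.5, -0.0]
finger_gap: 0.448
```

Emit:
send_rows(targets=[0,0,-20,0,0.45,0,-50,-40,0,0.45,0,-60,0,0,0.45,0,0,-50,0,0.45,0,0,-50,0,0.45,0,0,0,0,0.45])

```text
time_s: 20.18
tool_pos: [0.4255, 0.0125, 0.2189]
ee_rot: [-0.458, 0.54, -0.538, 0.457]
force: [-0.3, -0.3, -0.4]
finger_gap: 0.449
```

```bash
python3 -c "
from h import *
from station import get_image
st()
i=get_image('side')['color'];j=get_image('top')['color']
cv2.imwrite('pics/s7.png',np.hstack([cv2.resize(i[200:340,260:460],(500,350)),cv2.resize(j[140:280,290:410],(300,350))]))"
```

```text
t 20.18 tip jig [-188.6   -0.5] h 110.9 gap 39.5 F [-0.3 -0.3 -0.4] toolx.jig [ 0. -1.] toolz.jig [1. 0.] tilt [ 0.    -1.    -0.002] j6 1.70
```

View pics/s7.png

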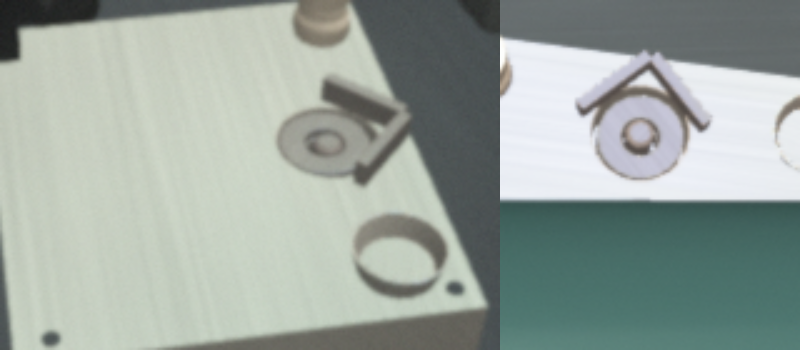

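The thin ring is flush with the deck around the arbor (side crop ~325,142, top ~640,133). The tin and jar look unmoved and the arm is clear, so I'm handing in.

```bash
python3 -c "
from station import order
print(order.finish_job())"
```

```text
the job is handed in; nothing more can be done
None
```

All three rings are on the arbor in the right order: thick at the bottom, medium next, thin on top. I handed the job in at about 20 s of the 54 s allowed; no verdict is reported.

- **How:** I gripped the thick and thin rings and dragged them to the well's centre line. Each ring was then pushed into the well with the two part-open fingers as a cradle; the medium ring only needed the push.
- **Last checks:** The side and top pictures show the thin ring level and flush with the deck around the arbor tip. By eye, the tin and jar are where they started. The arm is clear of everything, and the forces I read after each move stayed below about 6 N.
- **Disagreements and limits:** The gripper read 54 mm on the 56 mm rings, which did no harm. I judged flushness from the pictures and did not measure heights.

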